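# Find the high spot of a banding roller with a dial indicator

## Task

The white sleeve of the banding roller in the V-blocks sits off-centre. Push the dial indicator down its post by the red pad until the needle stands in the green band with the plunger on the sleeve, then turn the roller gently by its spoked wheel, still seated in the V-blocks, to where the needle reads the highest that the sleeve can give, and leave it so, plunger on the sleeve. Never drive the plunger to the end of its travel (red marks), and leave the mugs, pens and jar where they are.

Things in the scene. Friction and masses are not known exactly. Their poses are not given: they have to be found in the camera images.
- fixture: Fixed blue base plate 200x200x16 mm with two steel 90-degree V-blocks (at y = +-62 mm, 18 mm wide, tops at z about 82) and an indicator post (18 mm thick, at x = -75, y = 0, top at z = 210). Origin on the table below the middle of the roller; z up; y runs along the roller's axis, which lies at x = 0, z = 78 mm; spoked wheel on the -y side, post on the -x side.
- press_pad (a point): centre of the top face of the red round pad, 34 mm across, on top of the indicator carriage, 30 mm on the post's side (-x of the fixture) of the plunger. Push straight down here; it moves with the carriage. With the carriage at the top the pad is 258 mm above the table, the dial rim 226 mm.
- carriage (a joint): how far (m) the carriage (clamp block, dial, plunger) has slid down the post, 0 (top) to 0.062. Friction of 6 N holds it where it is left; its weight is about 1.7 N, so pushing it down takes about 4.5 N plus the plunger's spring.
- tip (a point): lowest point of the plunger's brass ball tip (8 mm), straight above the roller's axis at the middle of the sleeve; at carriage 0 with the plunger free it is 150 mm above the table. Once it rests on the sleeve its height is that of the sleeve's top, at most about 113.5 mm above the table (high side up).
- plunger (a joint): how far (m) the sprung plunger is pushed up into the indicator: 0 free, 0.016 end of travel (never go past 0.0153, the red marks). Spring 0.15 N/mm with 0.45 N preload. Green band: 0.004 to 0.007. A sideways push on the wheel lifts the roller a little in the Vs and falsifies the reading: read with the hand off.
- needle (a joint): angle (rad) of the red needle on the white 54 mm dial, which faces up and to +x of the fixture: 0 at the dial's top edge, growing clockwise, 0.30 rad per mm of plunger travel, ticks every mm; green band 1.2 to 2.1, red marks from 4.6 to 4.8.
- roller: Loose roller, about 0.75 kg: steel shaft 20 mm thick, white sleeve 64 mm thick, 80 mm long, its axis 4 mm off the shaft's in an unknown direction. Origin on the shaft axis at the sleeve's middle, y along the shaft. Wheel centred at y = -115: four spokes 9 mm thick reaching 52 mm from the axis, along own +z (blue), -z, +x, -x; hub radius 15. Stays where turned; needs 0.05 to 0.1 N m.
- mug_a: white ceramic mug, nearest on the left, 82 mm wide, 90 mm tall, side handle; origin under its centre. A bystander: leave it alone.
- mug_b: white ceramic mug, farther left, 82 mm wide, 90 mm tall, side handle; origin under its centre. A bystander: leave it alone.
- mug_c: white ceramic mug, far left, 82 mm wide, 90 mm tall, side handle; origin under its centre. A bystander: leave it alone.
- pen_a: lilac marker pen lying at the right, 137 mm long, 12 mm thick; origin under the barrel. A bystander: leave it alone.
- pen_b: black marker pen lying at the right, 137 mm long, 12 mm thick; origin under the barrel. A bystander: leave it alone.
- jar: glass jar with orange cap, far right, 60 mm wide, 75 mm tall; origin under its centre. A bystander: leave it alone.
Mind the look-alikes: they are no part of the job. What is shaped like the roller but pink or yellow is not meant.

How it is judged:
By the outcome, as a careful person would: the job done as asked, in the order asked, and still so for the second after the job is handed in, with the robot touching nothing.
It also fails if it takes over 64 s, if anything falls off the work surface, if the arm or the gripper's body presses on something with over 40 N, if the wrist force passes 120 N, or if a joint passes its speed limit or range.

## Robot

A 6-joint arm with a two-finger parallel gripper is mounted at the origin on the work surface. World frame = base frame: x ahead of the robot, y to its left, z up, the work surface at z = 0. Lengths are in m, angles in rad, forces in N, time in s.
With the tool pointing down it reaches from about 0.35 to 0.85 m from the base axis. Payload 8.1 kg.
Tool frame: the origin (TCP) lies midway between the tips of the shut fingers; the grasp point (between the pads) lies 19 mm behind it; z points along the fingers, y is the line along which they close (so a half turn about z gives the same grasp; the last joint's range is limited). The gripper opens to 85 mm and grips with 20 to 120 N. Pads are 22 mm wide; open, the fingers measure 114 mm over their backs; the gripper's body (76 mm by 85 mm) begins 54 mm behind the grasp point. The pads swing forward as they close: fully open they stand 13 mm farther back than shut.
Start: joints at [-1.283, 0.13, 1.488, -0, 1.523, -0.085], TCP at [0.219, -0.559, 0.231] pointing down, gripper open.
Joint ranges: [-2.96, 2.96], [-0.89, 2.26], [0.02, 2.5], [-1.34, 4.48], [0, 2.73], [-2.66, 2.66]. Speed limits (rad/s): [2.39, 2.39, 2.79, 3.14, 3.14, 3.14].

## Interface

Orientations are given as a unit quaternion [x, y, z, w].
In Python, from cell import move_pose, servo_line, movej, release, clamp, dwell, inverse_kinematics, read_camera, calibration, IKError, sign_off, current_time_s, current_q, current_dq, current_joint_efforts, current_tool_pos, current_ee_rot, current_force, current_moment, current_width, current_finger_force gives the robot as it stands. The module is installed in compiled form; this text tells all that it offers. Calls block until the motion is done:
- move_pose(position, orientation): joint-space move of the TCP to a pose.
- servo_line(position, rotation=None, speed=0.15): straight line of the TCP; rotation=None keeps the orientation; speed is the mean speed in m/s.
- movej(angles): joint-space move.
- release() and clamp(effort=None): open the fingers fully, or close them until they stop; effort is the grip in N (None keeps the last).
- dwell(seconds).
- inverse_kinematics(position, orientation): joint angles nearest the present ones, or None.
- read_camera(name): name is "side" or "top"; returns the picture (480x640x3 uint8, red, green, blue); there is no depth.
- calibration(name): a dict with "intrinsics" (3x3 intrinsics, pixels), "extrinsics" (4x4, takes a point from camera to world coordinates). Camera axes: x right, y down, z forward; pixel columns grow to the right and rows downward; lengths in m; the calibration is good to about 2 mm. A picture is of the moment at which its call begins. calibration takes no time and is no camera call.
A pose or a line that the arm cannot do raises IKError and nothing moves.
- sign_off(): hands the job in; it is judged then, once.
Readings, each from a call of its own:
- current_time_s(): time.
- current_q(): joint angles.
- current_dq(): joint speeds.
- current_joint_efforts(): joint torques, N m.
- current_tool_pos(): TCP position.
- current_ee_rot(): TCP orientation.
- current_force(): force on the tool from outside, world axes, zero at the start.
- current_moment(): the same for the moment, N m.
- current_width(): finger opening in m.
- current_finger_force(): force on a finger pad.
Only numpy, scipy, OpenCV 4.12 (cv2) and the standard library are available. Lean on these libraries where they do the work, as an engineer would, in place of code of your own. Each camera call takes 0.05 s, during which the arm holds its last target. There are 200 camera calls.

## Working session

There is one attempt and no reset: what is moved stays moved. The work goes in short steps, each a Python script; the robot and the scene stay as the last script left them, time stands still between calls to the robot, and variables do not carry over. Pictures are saved under pics/ and viewed, at most 10 in all, crops included, and the job is handed in when it is done.

```bash
mkdir -p pics; python3 - <<'E'
from cell import *
import cv2,numpy as np
for n in("side","top"):
    im=read_camera(n); cv2.imwrite(f"pics/{n}0.png",im[:,:,::-1]); c=calibration(n); print(n,np.round(c["intrinsics"],1).tolist(),np.round(c["extrinsics"],4).tolist())
print(current_time_s(),current_ee_rot())
E
```

```text
side [[510.6, 0.0, 322.9], [0.0, 510.6, 243.7], [0.0, 0.0, 1.0]] [[-0.9589, -0.1961, 0.205, 0.232], [-0.2837, 0.6682, -0.6877, 0.8672], [-0.0021, -0.7176, -0.6964, 1.0543], [0.0, 0.0, 0.0, 1.0]]
top [[522.6, 0.0, 322.4], [0.0, 522.6, 239.8], [0.0, 0.0, 1.0]] [[0.0114, -0.9931, 0.1165, 0.3826], [-0.9999, -0.0124, -0.0078, -0.017], [0.0092, -0.1164, -0.9932, 1.2577], [0.0, 0.0, 0.0, 1.0]]
0.1 [ 9.82678846e-01  1.85314697e-01 -8.08393333e-05 -8.61607988e-04]
```

View pics/side0.png

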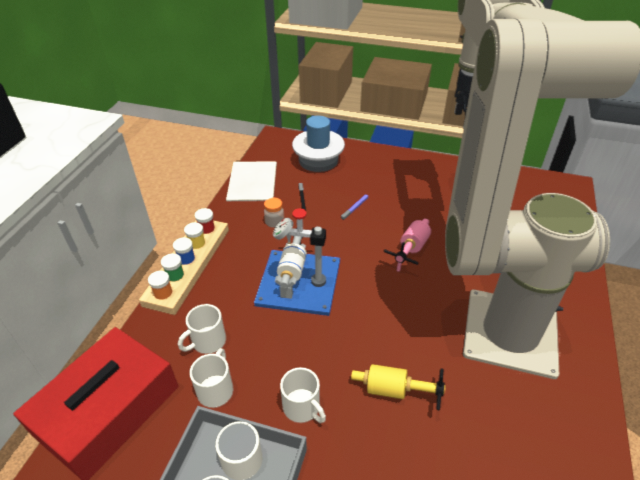

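View pics/top0.png

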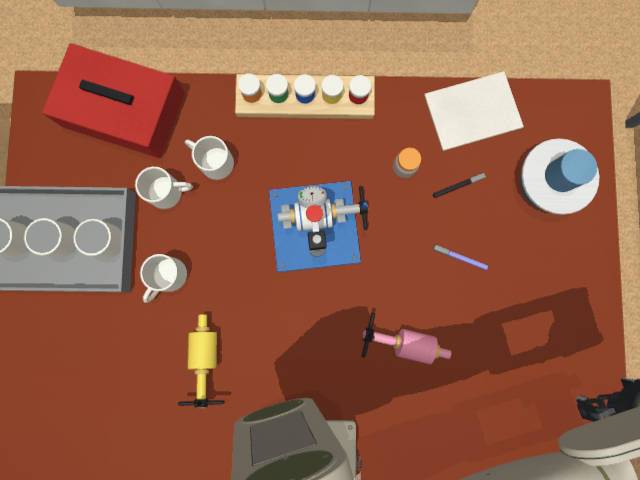

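The white roller sits on the blue plate, around top (313,215) and side (292,262). The look-alikes are the pink roller at top (415,345) and the yellow one at top (202,350), neither of them in V-blocks. The one on the plate fits the description, and I'll confirm it in an enlarged crop.

```bash
python3 - <<'E'
import cv2,numpy as np
a=cv2.imread("pics/top0.png")[170:280,260:380]; b=cv2.imread("pics/side0.png")[200:315,245:350]
f=lambda i,s:cv2.resize(i,None,fx=s,fy=s,interpolation=cv2.INTER_CUBIC)
A=f(a,3.5);B=f(b,3.5); o=np.zeros((410,800,3),np.uint8); o[:A.shape[0],:A.shape[1]]=A; o[:B.shape[0],425:425+B.shape[1]]=B
cv2.imwrite("pics/crop0.png",o)
E
```

```text
(no output)
```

View pics/crop0.png

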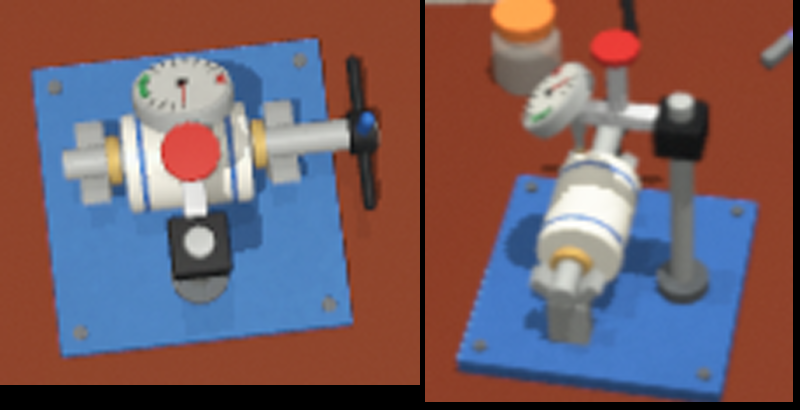

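The enlarged crop confirms the white-sleeved roller in the steel V-blocks, with the blue spoke tip pointing up at top (365,204) and spoke ends at (361,187) and (366,229). The red pad is at top (314,213) and side (299,213). The needle is at 0, towards the post, with the green band on the left in the top view. Next I fit the fixture pose.

```bash
cat > h.py <<'E'
from cell import *
import cv2,numpy as np,json,os
from scipy.optimize import least_squares
from scipy.spatial.transform import Rotation as R
def proj(n,P):
    c=calibration(n);E=np.linalg.inv(c["extrinsics"]);p=np.atleast_2d(P)@E[:3,:3].T+E[:3,3];q=p@np.array(c["intrinsics"]).T
    return q[:,:2]/q[:,2:]
def W(f,P): # fixture (x,y,yaw) -> world
    P=np.atleast_2d(P)/1000.;c,s=np.cos(f[2]),np.sin(f[2])
    return np.c_[f[0]+c*P[:,0]-s*P[:,1],f[1]+s*P[:,0]+c*P[:,1],P[:,2]]
F=json.load(open("fix.json")) if os.path.exists("fix.json") else None
def tip(r,a): a=np.atleast_1d(a);return np.c_[r*np.sin(a),0*a-115,78+r*np.cos(a)] # angle from up toward +x
def down(yaw): return (R.from_euler('z',yaw)*R.from_euler('x',np.pi)).as_quat()
def shot(n,box,s,name):
    x0,y0,x1,y1=box
    im=read_camera(n)[y0:y1,x0:x1,::-1];return cv2.resize(im,None,fx=s,fy=s,interpolation=cv2.INTER_CUBIC)
def both(name,tb=(280,165,380,250),sb=(255,200,340,285),s=4):
    a=shot("top",tb,s,name);b=shot("side",sb,s,name);o=np.zeros((max(a.shape[0],b.shape[0]),a.shape[1]+b.shape[1],3),np.uint8)
    o[:a.shape[0],:a.shape[1]]=a;o[:b.shape[0],a.shape[1]:]=b;cv2.imwrite(name,o)
E
python3 - <<'E'
from h import *
C=[[100,100,16],[100,-100,16],[-100,-100,16],[-100,100,16],[-30,0,258]]
T=np.array([[269.4,190],[350.9,180.9],[360.6,262.6],[277.7,271.7],[314.3,213.4]])
S=np.array([[255,304.6],[271.6,250.6],[339.9,258],[329.3,311.4],[299.3,213.4]])
f=lambda p:np.r_[(proj("top",W(p,C))-T).ravel(),(proj("side",W(p,C))-S).ravel()]
r=least_squares(f,[.42,0,0],loss='soft_l1');print(r.x,np.round(r.fun.reshape(-1,2),1).tolist())
json.dump(r.x.tolist(),open("fix.json","w"))
p=r.x;O=np.array([[364.9,204.3],[360.9,187.1],[365.7,228.6]])
g=lambda a:(proj("top",W(p,tip(50,a[0]+np.array([0,np.pi/2,-np.pi/2]))))-O).ravel()
r=least_squares(g,[0.]);print(np.degrees(r.x),np.round(r.fun,1))
q=inverse_kinematics(W(p,[-30,0,300])[0],down(p[2]));print(q,W(p,[-30,0,258]),R.from_quat(current_ee_rot()).as_matrix().round(2).tolist())
E
```

```text
[ 0.56199545 -0.00657561  0.12698146] [[-1.1, -0.3], [-0.5, -0.4], [-0.0, -0.3], [-0.7, 0.2], [0.8, 9.7], [-1.6, -1.8], [-0.4, -1.1], [-0.1, -0.7], [-0.1, 1.1], [7.9, -0.6]]
[17.09411833] [ 0.1  1.8 -0.1  9.9  1.4  7.4]
[-1.15818789e-01 -7.19519581e-02  1.57041572e+00 -4.44089210e-16
  1.64312889e+00  1.32799608e+00] [[ 0.53223699 -0.01037483  0.258     ]] [[0.93, 0.36, -0.0], [0.36, -0.93, 0.0], [0.0, -0.0, -1.0]]
```

```bash
python3 - <<'E'
from h import *
C=np.array([[100,100,16],[100,-100,16],[-100,-100,16],[-100,100,16],[-30,0,258.]])
T=np.array([[269.4,190],[350.9,180.9],[360.6,262.6],[277.7,271.7],[314.3,213.4]])
S=np.array([[255,304.6],[271.6,250.6],[339.9,258],[329.3,311.4],[299.3,213.4]])
# plate centre offset in fixture is free; wheel: hub+spokes tie the origin
O=np.array([[360.9,187.1],[365.7,228.6],[364.9,204.3]])
def f(p,full=False):
    D=C.copy();D[:4,0]+=p[3];D[:4,1]+=p[4]
    return np.r_[(proj("top",W(p,D))-T).ravel(),(proj("side",W(p,D))-S).ravel(),(proj("top",W(p,tip(50,p[5]+np.array([np.pi/2,-np.pi/2,0]))))-O).ravel()]
r=least_squares(f,[.56,0,.13,-20,0,0.1],loss='soft_l1');print(r.x.round(4),np.round(r.fun.reshape(-1,2),1).tolist())
json.dump(r.x[:3].tolist(),open("fix.json","w"))
print(W(r.x,[[-30,0,258]]),np.degrees(r.x[5]))
E
```

```text
[ 5.8100e-01 -4.5000e-03  1.2710e-01 -1.9974e+01 -3.3610e-01 -1.0200e-02] [[-0.8, 0.0], [-0.2, -0.1], [0.3, 0.0], [-0.3, 0.6], [-0.2, -0.0], [-1.2, -1.9], [-0.1, -1.2], [0.3, -0.8], [0.3, 0.9], [0.1, -1.5], [-0.6, -0.5], [0.0, 0.9], [0.1, -0.1]]
[[ 0.55121957 -0.00832167  0.258     ]] -0.5864560960667595
```

The plate is centred 20 mm towards -x of the fixture origin, and with that all residuals fall under 2 px. The spokes are upright, at about 0°. Next I press down in stages.

```bash
python3 - <<'E'
from h import *
clamp(20)
p=W(F,[-30,0,258])[0]; q=down(F[2])
move_pose([p[0],p[1],.31],q); print(current_time_s(),current_force().round(2),current_width())
servo_line([p[0],p[1],.262],speed=.1)
for z in(.2555,.25,.2165):
    servo_line([p[0],p[1],z],speed=.05); print(z,np.round(current_tool_pos(),4),current_force().round(2))
cv2.imwrite("pics/s1.png",shot("side",(235,180,355,290),5,""))
servo_line([p[0],p[1],.26],speed=.15)
servo_line([p[0]-.16,p[1],.30],speed=.3); print(current_time_s())
both("pics/b1.png")
E
```

```text
3.175 [-0.25  0.34  0.6 ] 2.8806946809689073e-05
0.2555 [ 0.5513 -0.0083  0.2556] [-0.34  0.48  0.57]
0.25 [ 0.5513 -0.0083  0.25  ] [ 1.41 -0.34  0.84]
0.2165 [ 0.551  -0.0083  0.2163] [ 0.09  0.26 -0.21]
6.3583
```

View pics/b1.png

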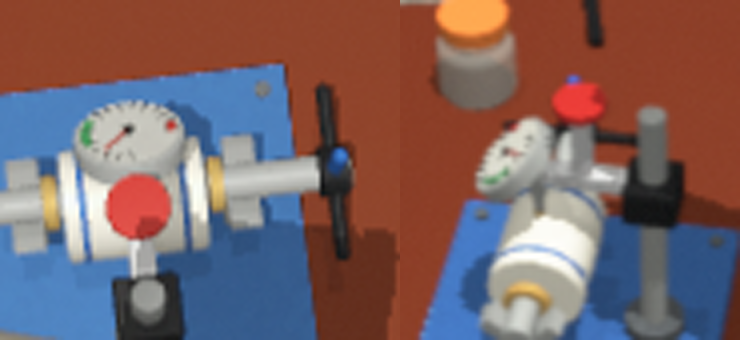

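The needle now stands at about 0.7 rad, below the green band (pivot at top (312,197), side (281.5,238)), with the plunger on the sleeve. I'll rectify the dial from both cameras so I can read it numerically, and check it against the first pictures, where the needle is at 0.

```bash
cat >> h.py <<'E'
def dialpts(c,D,r,phi): # D=[xd,zd at c=0,tilt of normal from vertical]
    t=D[2];u=np.array([-np.cos(t),0,np.sin(t)]);w=np.array([0,1.,0])
    return np.array([D[0],D[3],D[1]-c])+r[...,None]*(np.cos(phi)[...,None]*u+np.sin(phi)[...,None]*w)
PH=np.radians(np.arange(-30,240,1.))
def polar(im,n,c,D,off=(0,0)):
    rr=np.arange(4,22,.5);r,ph=np.meshgrid(rr,PH,indexing='ij')
    m=(proj(n,W(F,dialpts(c,D,r,ph).reshape(-1,3)))+off).astype(np.float32).reshape(*r.shape,2)
    s=cv2.remap(im.astype(np.float32),m[...,0],m[...,1],cv2.INTER_CUBIC);return s[...,0]-.5*(s[...,1]+s[...,2])
def needle(im,n,c,D,off=(0,0)):
    e=np.clip(polar(im,n,c,D,off)[:24],0,None).sum(0);k=e.argmax();w=np.clip(e-0.35*e.max(),0,None);w[np.abs(np.arange(len(w))-k)>35]=0
    return (w*PH).sum()/w.sum(),e.max()
def rect(im,n,c,D,off=(0,0)):
    g=np.linspace(-30,30,260);Y,U=np.meshgrid(g,-g);m=(proj(n,W(F,dialpts(c,D,np.hypot(Y,U),np.arctan2(Y,U)).reshape(-1,3)))+off).astype(np.float32).reshape(260,260,2)
    return cv2.remap(im,m[...,0],m[...,1],cv2.INTER_CUBIC)[:,:,::-1]
E
python3 - <<'E'
from h import *
T,S=read_camera("top"),read_camera("side")
T0,S0=[cv2.imread(f"pics/{n}0.png")[:,:,::-1] for n in("top","side")]
c=41.6
g=lambda p:np.r_[(proj("top",W(F,[p[0],p[2],p[1]-c]))-[312,197.25]).ravel(),(proj("side",W(F,[p[0],p[2],p[1]-c]))-[281.5,237.75]).ravel()]
r=least_squares(g,[15,205,0]);print(r.x,r.fun);x,z,y=r.x
t=np.arcsin(min(1,(226-z)/27));print("tilt",np.degrees(t))
for tt in(t,np.radians(40)):
  D=[x,z,tt,y];print([np.round(needle(i,n,k,D),3) for i,n,k in((T0,"top",0),(S0,"side",0),(T,"top",c),(S,"side",c))])
D=[x,z,t,y];json.dump(D,open("dial.json","w"))
cv2.imwrite("pics/r1.png",np.vstack([np.hstack([rect(T0,"top",0,D),rect(S0,"side",0,D)]),np.hstack([rect(T,"top",c,D),rect(S,"side",c,D)])]))
E
```

```text
[ 20.22837451 206.2610396   -0.68448526] [ 0.04126392  0.20657702 -0.2465231  -0.04750112]
tilt 46.976390031462216
[array([4.200000e-02, 1.682237e+03]), array([6.400000e-02, 1.083491e+03]), array([9.240000e-01, 1.410459e+03]), array([5.870000e-01, 1.025546e+03])]
[array([5.100000e-02, 1.677846e+03]), array([-1.010000e-01,  1.070949e+03]), array([9.860000e-01, 1.421066e+03]), array([5.43000e-01, 9.83703e+02])]
```

View pics/r1.png

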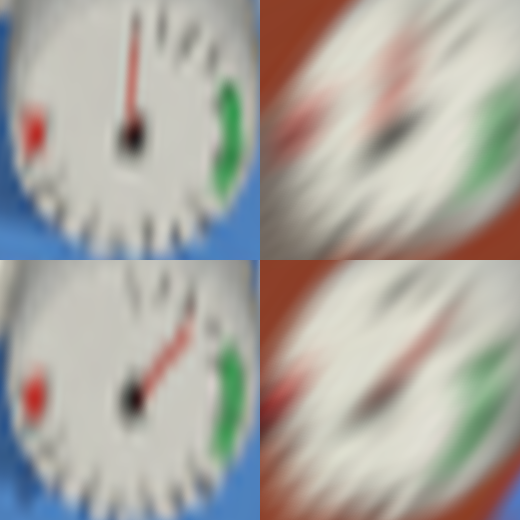

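The top rectification is sound: green spans about 63–123°, and the needle sits near 0.67 rad, so about 2.2 mm. I'll push 2.75 mm further to reach about 5 mm, and measure the needle relative to the dark pivot.

```bash
cat >> h.py <<'E'
def read(c,im=None):
    D=json.load(open("dial.json"));im=read_camera("top") if im is None else im
    r=rect(im,"top",c,D)[:,:,::-1].astype(float);g=np.linspace(-30,30,260);Y,U=np.meshgrid(g,-g)
    dk=np.clip(110-r.max(2),0,None)*(np.hypot(Y,U+1.7)<6);py,pu=(dk*Y).sum()/dk.sum(),(dk*U).sum()/dk.sum()
    y,u=Y-py,U-pu;rho=np.hypot(y,u);ph=np.arctan2(y,u)%(2*np.pi)
    red=np.clip(r[...,0]-np.maximum(r[...,1],r[...,2])-25,0,None)*(rho<22)*(rho>4)*~((ph>4.2)&(ph<5.2)&(rho>17))
    k=ph.ravel()[np.bincount(np.digitize(ph.ravel(),np.arange(0,6.3,.1)),weights=red.ravel(),minlength=64).argmax()] if 0 else np.arange(-.05,6.2,.1)[np.bincount(np.digitize(ph.ravel(),np.arange(0,6.3,.1)),weights=(red*1).ravel(),minlength=64)[:63].argmax()]
    d=(ph-k+np.pi)%(2*np.pi)-np.pi;w=red*(abs(d)<.4)
    a=k+np.arctan2((w*np.sin(d)*rho).sum(),(w*np.cos(d)*rho).sum())
    return a,a/.3,(py,pu),rect(im,"top",c,D)
E
python3 - <<'E'
from h import *
print("zero",read(0,cv2.imread("pics/top0.png")[:,:,::-1].copy())[:3])
_,_,_,r1=A=read(41.6);print(A[:3])
p=W(F,[-30,0,258])[0]
servo_line([p[0],p[1],.235],speed=.3);servo_line([p[0],p[1],.22],speed=.1);servo_line([p[0],p[1],.2137],speed=.03);print(current_tool_pos().round(4))
servo_line([p[0],p[1],.26],speed=.15);servo_line([p[0]-.16,p[1],.30],speed=.3)
A=read(44.35);print(A[:3],current_time_s())
cv2.imwrite("pics/r2.png",np.hstack([r1,A[3]]))
both("pics/b2.png")
E
```

```text
zero (np.float64(-0.03648901610000968), np.float64(-0.12163005366669893), (np.float64(1.0003566182292436), np.float64(-1.9480084094955732)))
(np.float64(0.6819364415595112), np.float64(2.2731214718650374), (np.float64(0.808507838331333), np.float64(-2.2889118141704885)))
[ 0.5516 -0.0084  0.2142]
(np.float64(1.3332013808240382), np.float64(4.444004602746794), (np.float64(1.2337123645685855), np.float64(-2.546457048923976))) 9.2
```

View pics/r2.png

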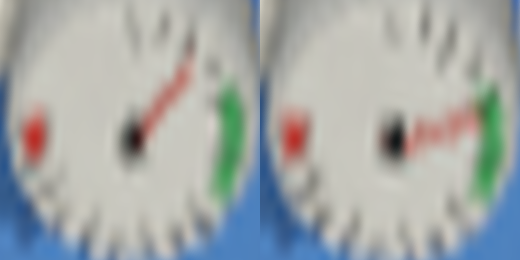

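Needle is at about 1.34 rad (4.4 mm), inside the green band. Next I turn the wheel by pushing the upright spoke towards +x along an arc, reading with the hand off. In the picture the sleeve looks offset towards the post, so this should raise the reading.

```bash
cat >> h.py <<'E'
def tcp(a,r=40,back=0,side=1): # finger's lower corner on the trailing face of the spoke at angle a (deg, from up toward +x)
    a=np.radians(a);x=r*np.sin(a)-(4.5+back)*np.cos(a)-11;z=78+r*np.cos(a)+(4.5+back)*np.sin(a)
    return W(F,[x,-115,z])[0]
def push(a0,a1,step=6):
    n=max(1,int(np.ceil((a1-a0)/step)))
    for a in np.linspace(a0,a1,n+1)[1:]: servo_line(tcp(a),speed=.04)
    print("end",a1,"force",current_force().round(1))
    servo_line(tcp(a1,back=8),speed=.1)
def up(z=.2): p=np.array(current_tool_pos());servo_line([p[0],p[1],z],speed=.25)
E
python3 - <<'E'
from h import *
q=down(F[2]); s=tcp(-14)
move_pose([s[0],s[1],.30],q);servo_line([s[0],s[1],.2],speed=.3);servo_line(s,speed=.1)
print("base",current_time_s(),current_force().round(1),read(43.8)[:2])
push(-14,16,10);dwell(.2);print(read(43.8)[:3])
servo_line(tcp(16),speed=.1);push(16,36,10);dwell(.2);A=read(43.8);print(A[:3],current_time_s())
im=read_camera("top");cv2.imwrite("pics/t3.png",cv2.resize(im[150:270,250:410,::-1],None,fx=5,fy=5,interpolation=cv2.INTER_CUBIC))
E
```

```text
base 11.6333 [-0.6  0.1  0.2] (np.float64(1.332113556394004), np.float64(4.440378521313347))
end 16 force [ 0.8  0.4 -0.5]
(np.float64(1.6332403811243579), np.float64(5.44413460374786), (np.float64(1.1563167679137498), np.float64(-2.4064179533210335)))
end 36 force [ 0.5 -0.2  0.1]
(np.float64(2.039715816470011), np.float64(6.799052721566703), (np.float64(1.2548183539425262), np.float64(-2.3696393689026913))) 14.5583
```

View pics/t3.png

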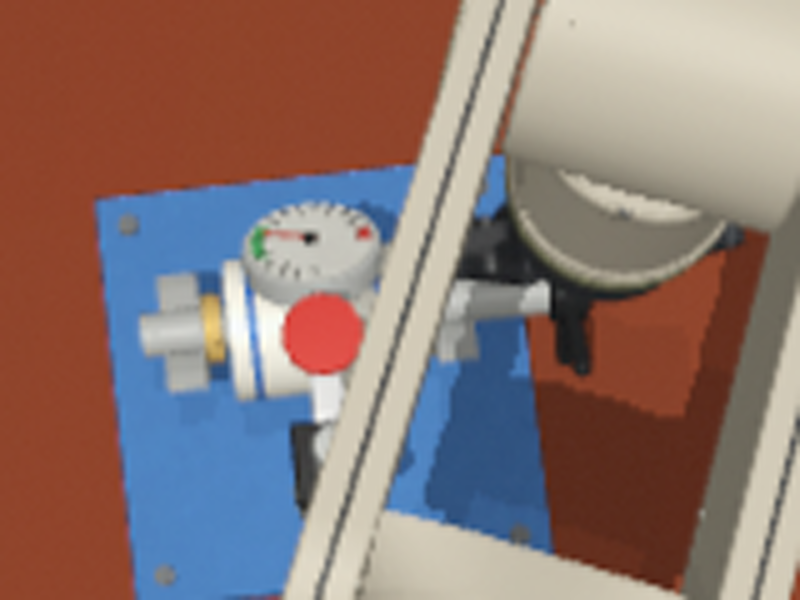

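The needle has risen to 2.04 rad (6.8 mm), and the dial is still visible at top (312,198). I'll keep going.

```bash
python3 - <<'E'
from h import *
rs=[]
for a,b in((36,52),(52,66),(66,80)):
    servo_line(tcp(a),speed=.1);push(a,b,8);dwell(.2);A=read(43.8);print(b,A[:3],current_time_s());rs.append(A[3])
cv2.imwrite("pics/r4.png",np.hstack(rs))
E
```

```text
end 52 force [-0.1  0.1 -0.8]
52 (np.float64(2.251052616673226), np.float64(7.503508722244087), (np.float64(1.3202924634681432), np.float64(-2.348722438341238))) 15.9417
end 66 force [-0.3  0.4  0.6]
66 (np.float64(2.3257720233157575), np.float64(7.752573411052525), (np.float64(1.155772195494104), np.float64(-2.3937424683431026))) 17.2417
end 80 force [-0.  -0.5  0.5]
80 (np.float64(2.393288564331213), np.float64(7.97762854777071), (np.float64(1.150064721493294), np.float64(-2.3703945132516573))) 18.5417
```

View pics/r4.png

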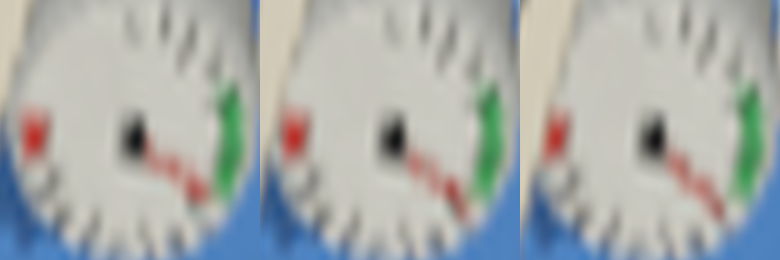

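```bash
cat > fit.py <<'E'
import numpy as np
from scipy.optimize import least_squares
def m(a,phi,K):
    s=np.radians(a-phi);return K+4*np.cos(s)+np.sqrt(36**2-(4*np.sin(s))**2)-36
def fit(a,r,scale=True):
    a,r=np.array(a),np.array(r)
    f=lambda p:(m(a,p[0],p[1])*(p[2] if scale else 1)-r)/.1
    q=least_squares(f,[78,4,1.]);return q.x,(q.fun*.1).round(2)
E
python3 - <<'E'
from fit import *
A=[16,36,52,66,80];r=[5.444,6.80,7.504,7.753,7.978]
print(fit(A,r,False),fit(A,r))
E
python3 - <<'E'
from h import *
up(.2);s=tcp(-24);servo_line([s[0],s[1],.2],speed=.2);servo_line(s,speed=.15)
print(read(43.8)[:3],current_force().round(1));last=-24
for b in(20,38,50):
    servo_line(tcp(last),speed=.1);push(last,b,10);dwell(.2);A=read(43.8);print(b+90,A[:3],current_time_s());last=b
E
```

```text
(array([80.32340674,  3.96815057,  1.        ]), array([ 0.08, -0.08, -0.06,  0.08, -0.01])) (array([76.84834104,  3.14457329,  1.11092668]), array([ 0.03, -0.05, -0.02,  0.1 , -0.05]))
(np.float64(2.3923838243519984), np.float64(7.974612747839995), (np.float64(1.1511750940144378), np.float64(-2.3692991109858967))) [ 0.5 -0.7 -0.2]
end 20 force [-0.6  0.3 -0. ]
110 (np.float64(2.2117815053346686), np.float64(7.372605017782229), (np.float64(1.338695515910707), np.float64(-2.341753354411584))) 22.6167
end 38 force [-0.2 -1.2  0.1]
128 (np.float64(1.9100747291247924), np.float64(6.366915763749308), (np.float64(1.1979971186263654), np.float64(-2.369154485707937))) 23.9833
end 50 force [-0.3 -0.1  0.1]
140 (np.float64(1.7038517041706394), np.float64(5.6795056805687985), (np.float64(1.1593268548357312), np.float64(-2.379887332831781))) 25.25
```

```bash
cat >> h.py <<'E'
def tcpm(a,r=40,back=0):
    a=np.radians(a);x=r*np.sin(a)-(4.5+back)*np.cos(a)-11;z=78+r*np.cos(a)+(4.5+back)*np.sin(a)
    return W(F,[-x,-115,z])[0]
def pushm(a0,a1,step=8):
    n=max(1,int(np.ceil((a1-a0)/step)))
    servo_line(tcpm(a0),speed=.1)
    for a in np.linspace(a0,a1,n+1)[1:]: servo_line(tcpm(a),speed=.04)
    servo_line(tcpm(a1,back=8),speed=.1);dwell(.2)
E
python3 - <<'E'
from fit import *
A=[16,36,52,66,80,110,128,140];r=[5.444,6.80,7.504,7.753,7.978,7.373,6.367,5.68]
print(fit(A,r,False),fit(A,r))
E
python3 - <<'E'
from h import *
up(.2);s=tcpm(24);servo_line([s[0],s[1],.2],speed=.2);servo_line(s,speed=.15);print(read(43.8)[:2])
pushm(24,52);print(52,"fwd",180-52,read(43.8)[:2],current_time_s())
pushm(52,66);print(66,"fwd",180-66,read(43.8)[:2],current_time_s())
E
```

```text
(array([79.18030355,  3.92496824,  1.        ]), array([ 0.11, -0.06, -0.07,  0.06, -0.05, -0.07,  0.07,  0.03])) (array([79.24358601,  3.62204559,  1.04619252]), array([ 0.04, -0.07, -0.04,  0.1 , -0.  , -0.05,  0.05, -0.02]))
(np.float64(1.7017105861203983), np.float64(5.672368620401328))
52 fwd 128 (np.float64(1.83210683649619), np.float64(6.107022788320634)) 28.6083
66 fwd 114 (np.float64(2.085991438944742), np.float64(6.953304796482473)) 29.9083
```

The two flanks put the peak at 79° in the forward frame, and the mirrored pushes lag it by about 4.4°. I'll return to the peak.

```bash
python3 - <<'E'
from h import *
pushm(66,84);print("fwd~100",read(43.8)[:2],current_time_s())
up(.2);s=tcpm(-24);servo_line([s[0],s[1],.2],speed=.2);servo_line(s,speed=.15)
pushm(-24,2);print("fwd~92",read(43.8)[:2])
pushm(2,15);print("fwd~79",read(43.8)[:2],current_time_s())
up(.25);s=tcpm(-60);p=W(F,[-190,-115,300])[0];servo_line(p,speed=.3);dwell(.3)
A=read(43.8);print(A[:2],current_time_s());both("pics/b5.png")
E
```

```text
fwd~100 (np.float64(2.3145007651455103), np.float64(7.715002550485035)) 31.4333
fwd~92 (np.float64(2.358885157234974), np.float64(7.86295052411658))
fwd~79 (np.float64(2.393685892188842), np.float64(7.978952973962807)) 36.2833
(np.float64(2.3939503594907388), np.float64(7.979834531635796)) 38.1417
```

View pics/b5.png

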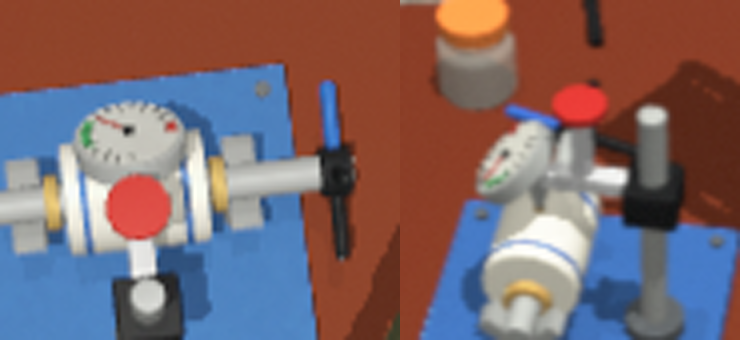

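The reading is 7.98 mm, equal to the highest measured. The roller is still seated with the blue spoke now towards +x, the plunger is on the sleeve and the hand is clear.

```bash
python3 -c "
from cell import *
print(sign_off(),current_time_s())"
```

```text
the job is handed in; nothing more can be done
the job is handed in; nothing more can be done
```

The job is handed in: I pushed the indicator down until the needle stood in the green band (about 4.4 mm), then turned the roller to the sleeve's high point, where the needle reads about 8.0 mm with the plunger on the sleeve, the roller seated in the V-blocks, the hand clear and about 38 s used.

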